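# Shut the plate sealer and hold its press lever

## Robot

A 6-joint arm with a two-finger parallel gripper is mounted at the origin on the work surface. World frame = base frame: x ahead of the robot, y to its left, z up, the work surface at z = 0. Lengths are in mm, angles in rad, forces in N, time in s.
With the tool pointing down it reaches from about 275 to 1000 mm from the base axis. Payload 8.4 kg.
Tool frame: the origin (TCP) lies midway between the tips of the shut fingers; the grasp point (between the pads) lies 19 mm behind it; z points along the fingers, y is the line along which they close (so a half turn about z gives the same grasp; the last joint's range is limited). The gripper opens to 85 mm and grips with 20 to 120 N. Pads are 22 mm wide; open, the fingers measure 114 mm over their backs; the gripper's body (76 mm by 85 mm) begins 54 mm behind the grasp point. The pads swing forward as they close: fully open they stand 13 mm farther back than shut.
Start: joints at [-1.272, 0.353, 1.633, -0, 1.155, -0.002], TCP at [185.176, -596.94, 231.281] pointing down, gripper open.
Joint ranges: [-2.63, 2.63], [-0.92, 2.1], [0.06, 2.66], [-1.3, 4.44], [0, 2.69], [-3.02, 3.02]. Speed limits (rad/s): [2.22, 2.22, 2.79, 3.14, 3.14, 3.14].

## Interface

Orientations are given as [roll, pitch, yaw] about the fixed x, y, z axes, in that order (R = Rz(yaw) Ry(pitch) Rx(roll)).
In Python, from rig import r, imaging gives the robot as it stands. The module is installed in compiled form; this text tells all that it offers.
- The arm moves only by the tool arm_command, never from a script. Its argument "deltas" is a list of rows, each an object of numbers: "hand": the finger opening in mm, from 0 to 85.4; "tx", "ty", "tz": the shift along the tool's x, y, z in mm; "wx", "wy", "wz": the turn, a rotation vector about the tool's x, y, z in rad. A call has 1 to 8 rows; each row shifts and turns the commanded pose from where the row before left it, along the tool's axes as they then stand; what a row does not reach is not made up. A row lasts 1/8 s, in which the tool goes at most 62.5 mm and 10.7 degrees, less where a joint would pass 70% of its speed; a pose out of reach is approached as far as the arm can. A call with a gripper value outside its range is refused whole. The fingers move at their own pace and stop on an object; "squeeze" is the grip in N (left out, the last holds). Time passes only in rows, so rows that do not move let the fingers close. It gives the time, the measured TCP pose, the force, the opening and the grip force at its end, in the units of the state.
- r.sense(): the state, without advancing time (a new reading comes with each control period).
- imaging.grab_frame(name): name is "side" or "top" or "wrist"; returns a dict with "image" (400x640x3 uint8, red, green, blue), "mtx" (3x3 intrinsics, pixels), "D" ([k1, k2, p1, p2, k3] as OpenCV has them; the pictures are not rectified), "world_to_cam" (4x4, takes a point from world to camera coordinates). Camera axes: x right, y up, looking along -z (the intrinsics and any distortion apply to the point x, -y, -z); pixel columns grow to the right and rows downward; lengths in mm; the calibration is good to about 2 mm. A picture is of the moment at which its call begins. There is no depth.
- r.sign_off(): hands the job in; it is judged then, once.
The state is a dict: "clock": time; "qpos": joint angles; "qvel": joint speeds; "joint_efforts": joint torques, N m; "eef_pos": TCP position; "tcp_rot": TCP orientation; "contact_force": force on the tool from outside, world axes, zero at the start; "wrist_torque": the same for the moment, N m; "opening": opening from 0.0 (shut) to 1.0 (fully open); "grasp_force": force on a finger pad.
Only numpy, scipy, OpenCV 4.12 (cv2) and the standard library are available. Lean on these libraries where they do the work, as an engineer would, in place of code of your own. Each camera call takes 0.05 s, during which the arm holds its last target. There are 200 camera calls.

## Task

The manual plate sealer on the bench is loaded with a 96-well plate. First press its open lid down by the blue pad until the catch holds it shut by itself, and take the gripper off it; then push the spring-loaded red lever down until the gauge needle stands in the green sector, without ever running into the red, and keep it there: finish while still holding the lever down in the green. Leave the things standing around the sealer where they are.

Things in the scene. Friction and masses are not known exactly. Their poses are not given: they have to be found in the camera images.
- sealer: Plate sealer: cream housing 265 (x) by 200 mm (y), fixed. Origin on the bench, 100 mm behind its front face, midway across; x points from front (robot's side) to back, y to its left, z up. x -100 to 90 mm: dark deck, z 66 mm, white plate on it, the lid over it; behind: console 76 mm high with the gauge. Red lever on the right side (-y). Yaw -0.25 to 0.35 rad.
- lid_hinge (a point): A point on the lid's hinge line (along the sealer's y, at the back of the deck): sealer x 80, y 0, z 78 mm. Fixed to the sealer. The lid is a cream panel 170 mm (front to back) by 190 mm, 16 mm thick, its underside in the hinge plane.
- sealer_lid (a joint): Lid opening, rad: 0 shut, grows as the front edge rises; starts 0.6 to 1.0, stays about where left. Near shut a weak spring lifts it again unless the catch at mid front edge has snapped in: met at about 0.09 (front edge 15 mm up), it snaps through below about 0.04 and then holds the lid at 0 to 0.01. Snapping takes about 15 N down on the pad; at 0 there is a rigid stop.
- lid_pad (a point): Centre of the top face of the blue press pad (36 mm front to back by 60 mm, 4 mm proud of the lid) at the lid's front edge: 145 mm from the hinge line along the lid and 20 mm above the hinge plane (98 mm above the bench when shut). Moves with the lid; the z axis is normal to the lid.
- press_lever (a joint): Lever travel, rad: 0 at rest (raised), grows as it is pushed down, stop at 1.0. Gauge green from 0.58 to 0.76, red from 0.86. A spring returns it: about 4 N down on the grip starts it, 12 to 13 N holds it in the green, 17 N at the stop. It rises again when let go.
- lever_pivot (a point): A point on the lever's axis (along the sealer's y) at sealer x 60, y -165, z 85 mm, level with the middle of the grip along y. Fixed to the sealer.
- lever_grip (a point): Centre of the red grip: round bar 22 mm across, 66 mm long, along the sealer's y (y -132 to -198 mm), 150 mm from the lever's axis, towards the front (-x). At travel q the line from axis to grip rises 0.60 - q rad above level: grip centre 85 + 150 sin(0.60 - q) mm above the bench, i.e. 170 at rest, 88 to 61 in the green, below 46 in the red.
- gauge (a point): Centre of the round gauge face, 68 mm across, facing up on the rear console at sealer x 129, y -50, z 84 mm: white with a grey, a green and a red sector; its black needle turns clockwise (from above) 2.5 times as far as the lever.
- reagent: Bystander: amber screw-top jar, 54 mm across, 110 mm tall, to the left of the sealer; origin at the centre of its underside.
- tip_box: Bystander: blue-grey pipette tip box, 87 by 57 mm, 59 mm tall, to the left of the sealer; origin at the centre of its underside.
- tube_rack: Bystander: orange tube rack with eight capped tubes, 100 by 50 mm, 38 mm tall, to the right of the sealer behind the lever's grip; origin at the centre of its underside.

How it is judged:
By the outcome, as a careful person would: the job done as asked, in the order asked, and still so for the second after the job is handed in, while the arm keeps its last pose, push and grip.
It also fails if it takes over 54 s, if anything falls off the work surface, if the arm or the gripper's body presses on something with over 40 N, if the wrist force passes 120 N, or if a joint passes its speed limit or range.

## Working session

There is one attempt and no reset: what is moved stays moved. The work goes in short steps, Python scripts to look and compute and a tool call to move; the robot and the scene stay as the last step left them, time stands still between calls to the robot, and variables do not carry over. Pictures are saved under pics/ and viewed, at most 10 in all, crops included, and the job is handed in when it is done.

Besides the shell and the picture viewer there is one more tool, called by a JSON object that holds its "op" and its "data". arm_command: Moves the arm, as the interface text tells. Its arguments: {"type":"object","properties":{"deltas":{"type":"array"},"squeeze":{"type":"number"}},"required":["deltas"]}

```bash
mkdir -p pics; cat > h.py <<'E'
import numpy as np,cv2
from rig import r,imaging
def grab(n,f):
    d=imaging.grab_frame(n); cv2.imwrite('pics/'+f,d['image'][:,:,::-1]); np.savez('pics/'+f[:-4]+'.npz',**{k:np.array(d[k]) for k in('mtx','D','world_to_cam')}); return d
def proj(d,P):
    P=np.atleast_2d(P).astype(float); T=np.array(d['world_to_cam']); c=P@T[:3,:3].T+T[:3,3]
    c=c*[1,-1,-1]
    return cv2.projectPoints(c,np.zeros(3),np.zeros(3),np.array(d['mtx']),np.array(d['D']))[0][:,0]
def ray(d,uv,z):
    u=cv2.undistortPoints(np.array([[uv]],float),np.array(d['mtx']),np.array(d['D']))[0,0]
    T=np.array(d['world_to_cam']); R=T[:3,:3]; C=-R.T@T[:3,3]; v=R.T@np.array([u[0],-u[1],-1]); return C+v*(z-C[2])/v[2]
E
python3 - <<'E'
from h import *
for n in('top','side'): d=grab(n,n+'0.png')
s=r.sense(); print(s)
E
```

```text
{'clock': 0.1, 'qpos': array([-1.27237961e+00,  3.53552654e-01,  1.63405193e+00, -5.18172275e-06,
        1.15522830e+00, -2.43022999e-03]), 'qvel': array([ 0.00105581, -0.00119229, -0.00105944, -0.00130687, -0.00223138,
       -0.00114958]), 'joint_efforts': array([-7.42988977e-04, -6.06359339e+01, -3.42818534e+01, -8.24012022e-05,
        3.98385964e-03,  1.24586199e-05]), 'eef_pos': array([ 185.05950537, -596.52296421,  230.65650445]), 'tcp_rot': array([-3.14035242e+00,  1.72404134e-06,  3.00849045e-01]), 'contact_force': array([0.19295271, 0.0224021 , 0.39381663]), 'wrist_torque': array([-0.00559517,  0.04922488,  0.03040356]), 'grasp_force': 0.0, 'opening': 1.0029460457320343}
```

View pics/top0.png

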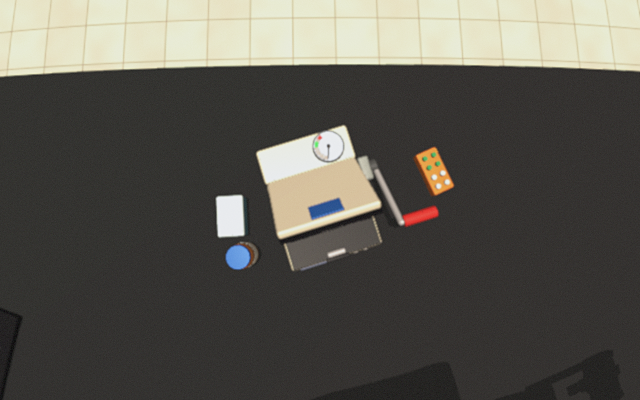

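View pics/side0.png

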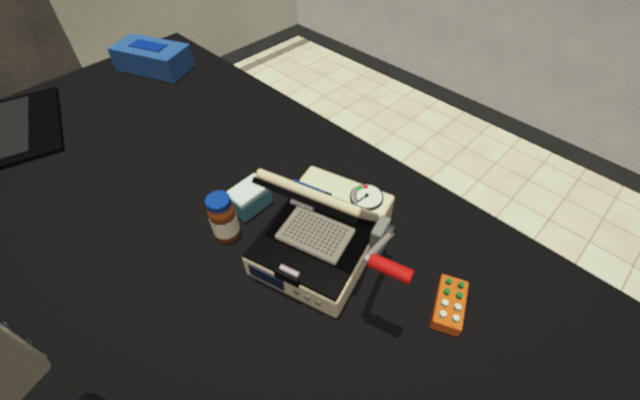

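The top view shows the gauge at (328,146), the pad at (326,209), the grip centre at about (421,216), and the deck front corners at (291,270) and (381,243). In the side view the gauge is at (367,196) and the grip at (390,268). I'll fit the sealer pose and lid angle from these.

```bash
cat >> h.py <<'E'
def S2W(p,P):
    c,s=np.cos(p[2]),np.sin(p[2]); P=np.atleast_2d(P); return P@np.array([[c,s,0],[-s,c,0],[0,0,1]])+[p[0],p[1],0]
def pad(a,d=145,h=20,y=0): return [80-d*np.cos(a)+h*np.sin(a),y,78+d*np.sin(a)+h*np.cos(a)]
def grip(q,y=-165): return [60-150*np.cos(.6-q),y,85+150*np.sin(.6-q)]
E
python3 - <<'E'
from h import *
from scipy.optimize import least_squares
t=np.load('pics/top0.npz');s=np.load('pics/side0.npz')
def model(p):
    a=p[3]
    A=[[129,-50,84],grip(0),[-100,100,66],[-100,-100,66],[165,100,76],[165,-100,76],pad(a),pad(a,170,16,95),pad(a,170,16,-95)]
    B=[[129,-50,84],grip(0),pad(a,170,8,95)]
    return np.r_[proj(t,S2W(p,A)),proj(s,S2W(p,B))]
ob=np.array([[328,146],[420.5,216],[291,270],[381.5,243],[257,152],[347,126],[326,209],[277,236],[381,206],[367,196],[390,268],[257,173]],float)
c=ray(t,(328,146),84);print(c)
f=least_squares(lambda p:(model(p)-ob).ravel(),[c[0]-129,c[1]+50,.2,.8],x_scale=[10,10,.1,.1],loss='soft_l1')
print(f.x);print(np.round(model(f.x)-ob,1))
p=f.x
for a in (p[3],.5,.2,0): print('pad',a,S2W(p,pad(a)).round(1))
for q in(0,.67):print('grip',S2W(p,grip(q)).round(1))
print('rack',ray(t,(434,171),38),'jar',ray(t,(238,257),110))
E
```

```text
[732.80819264  12.44520596  84.        ]
[5.95978051e+02 2.37601368e+01 2.73262924e-01 8.44197548e-01]
[[ 1.  -0.4]
 [-0.9  0.7]
 [ 0.5  1.4]
 [ 1.1  0.6]
 [-1.2 -1.8]
 [-0.6 -2.1]
 [ 0.1  0.3]
 [-0.  -0.6]
 [ 0.7 -2. ]
 [ 0.4 -0.7]
 [-0.5  0.5]
 [-2.3  0.6]]
pad 0.8441975478141883 [[594.6  23.4 199.7]]
pad 0.5 [[559.7  13.6 165.1]]
pad 0.2 [[540.    8.1 126.4]]
pad 0 [[533.4   6.2  98. ]]
grip [[ 579.1 -152.3  169.7]]
grip [[ 554.2 -159.3   74.5]]
rack [ 683.56890287 -224.68720318   38.        ] jar [507.25480753 196.53347714 110.        ]
```

{"op": "arm_command", "data": {"deltas": [{"hand": 0,"wz": 0.028,"tz": -20},{"tx": 30,"ty": -26,"tz": -20},{"tx": 38,"ty": -32},{"tx": 38,"ty": -32},{"tx": 38,"ty": -32},{"tx": 38,"ty": -32},{"tx": 38,"ty": -32},{"tx": 38,"ty": -32}], "squeeze": 60}}

```text
schema error: expected keys hand, tx, ty, tz, wx, wy, wz
```

{"op": "arm_command", "data": {"deltas": [{"tx": 38,"ty": -32},{"tx": 38,"ty": -32},{"tx": 38,"ty": -32},{"tx": 38,"ty": -32},{"tx": 38,"ty": -32},{"tx": 38,"ty": -32},{"tx": 38,"ty": -32},{"tx": 38,"ty": -32}]}}

```text
schema error: expected keys hand, tx, ty, tz, wx, wy, wz
```

```bash
cat >> h.py <<'E'
p0=np.array([595.978,23.760,0.27326,.8442])
def tcp_s(s=None):
    s=s or r.sense(); e=s['eef_pos']; c,n=np.cos(p0[2]),np.sin(p0[2]); x,y=e[0]-p0[0],e[1]-p0[1]
    return np.round([c*x+n*y,-n*x+c*y,e[2]],1)
E
python3 - <<'E'
from h import *
s=r.sense();print(tcp_s(s),s['tcp_rot'],s['opening'],s['clock'],s['contact_force'])
for a in np.r_[.844:-.01:-.0844]: print(round(a,3),np.round(np.array(pad(a,153))+[11,0,0],1))
grab('side','side1.png')
E
```

```text
[-563.1 -486.4  230.7] [-3.14035242e+00  1.72404134e-06  3.00849045e-01] 1.0029460457320343 0.1 [0.19295271 0.0224021  0.39381663]
0.844 [  4.3   0.  205.6]
0.76 [ -6.2   0.  197.9]
0.675 [-15.9   0.  189.2]
0.591 [-24.9   0.  179.8]
0.506 [-33.1   0.  169.7]
0.422 [-40.4   0.  158.9]
0.338 [-46.7   0.  147.5]
0.253 [-52.1   0.  135.7]
0.169 [-56.5   0.  123.4]
0.084 [-59.8   0.  110.8]
-0.0 [-62.   0.  98.]
```

View pics/side1.png

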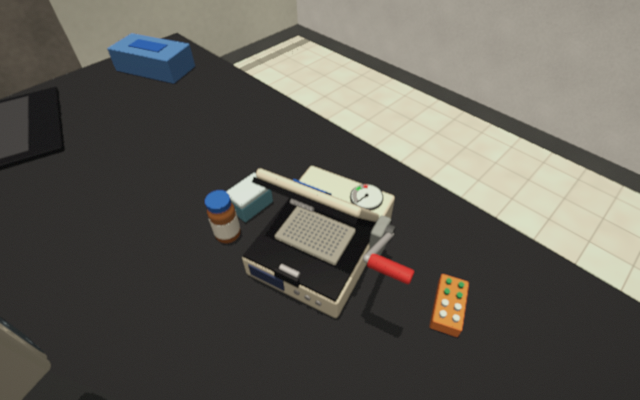

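The picture is unchanged because the calls were refused: every row needs all the keys.

{"op": "arm_command", "data": {"deltas": [{"hand": 0,"tx": 0,"ty": 0,"tz": -20,"wx": 0,"wy": 0,"wz": 0.028},{"hand": 0,"tx": 30,"ty": -26,"tz": -20,"wx": 0,"wy": 0,"wz": 0},{"hand": 0,"tx": 38,"ty": -32,"tz": 0,"wx": 0,"wy": 0,"wz": 0},{"hand": 0,"tx": 38,"ty": -32,"tz": 0,"wx": 0,"wy": 0,"wz": 0},{"hand": 0,"tx": 38,"ty": -32,"tz": 0,"wx": 0,"wy": 0,"wz": 0},{"hand": 0,"tx": 38,"ty": -32,"tz": 0,"wx": 0,"wy": 0,"wz": 0},{"hand": 0,"tx": 38,"ty": -32,"tz": 0,"wx": 0,"wy": 0,"wz": 0},{"hand": 0,"tx": 38,"ty": -32,"tz": 0,"wx": 0,"wy": 0,"wz": 0}], "squeeze": 60}}

```text
clock: 1.15
eef_pos: [375.5, -316.0, 271.2]
tcp_rot: [3.142, -0.0, 0.273]
contact_force: [0.4, -1.0, -0.3]
opening: -0.002
grasp_force: 0.0
```

{"op": "arm_command", "data": {"deltas": [{"hand": 0,"tx": 38,"ty": -32,"tz": 0,"wx": 0,"wy": 0,"wz": 0},{"hand": 0,"tx": 38,"ty": -32,"tz": 0,"wx": 0,"wy": 0,"wz": 0},{"hand": 0,"tx": 38,"ty": -32,"tz": 0,"wx": 0,"wy": 0,"wz": 0},{"hand": 0,"tx": 38,"ty": -32,"tz": 0,"wx": 0,"wy": 0,"wz": 0},{"hand": 0,"tx": 38,"ty": -32,"tz": 0,"wx": 0,"wy": 0,"wz": 0},{"hand": 0,"tx": 38,"ty": -32,"tz": 0,"wx": 0,"wy": 0,"wz": 0},{"hand": 0,"tx": 38,"ty": -32,"tz": 0,"wx": 0,"wy": 0,"wz": 0},{"hand": 0,"tx": 38,"ty": -32,"tz": 0,"wx": 0,"wy": 0,"wz": 0}]}}

```text
clock: 2.15
eef_pos: [599.3, 12.5, 271.1]
tcp_rot: [3.142, 0.0, 0.273]
contact_force: [-0.3, -1.2, -0.2]
opening: 0.001
grasp_force: 0.0
```

```bash
python3 - <<'E'
from h import *
s=r.sense();print(tcp_s(s),s['tcp_rot'],s['opening'],s['clock'],s['contact_force'])
E
```

```text
[ 2.000e-01 -1.180e+01  2.711e+02] [3.14153659e+00 3.08946979e-04 2.72964218e-01] 0.0007503559274689803 2.15 [-0.3010065  -1.23554923 -0.23343139]
```

{"op": "arm_command", "data": {"deltas": [{"hand": 0,"tx": 4,"ty": -12,"tz": 25,"wx": 0,"wy": 0,"wz": 0},{"hand": 0,"tx": 0,"ty": 0,"tz": 25,"wx": 0,"wy": 0,"wz": 0},{"hand": 0,"tx": 0,"ty": 0,"tz": 8,"wx": 0,"wy": 0,"wz": 0},{"hand": 0,"tx": 0,"ty": 0,"tz": 8,"wx": 0,"wy": 0,"wz": 0},{"hand": 0,"tx": -5,"ty": 0,"tz": 4,"wx": 0,"wy": 0,"wz": 0},{"hand": 0,"tx": -5,"ty": 0,"tz": 4,"wx": 0,"wy": 0,"wz": 0}]}}

```text
clock: 2.9
eef_pos: [589.7, 20.6, 197.7]
tcp_rot: [3.141, -0.001, 0.272]
contact_force: [-0.2, 0.3, 0.2]
opening: 0.0
grasp_force: 0.2
```

```bash
python3 - <<'E'
from h import *
s=r.sense();print(tcp_s(s),s['clock'],s['contact_force'])
grab('side','side2.png')
E
```

```text
[ -7.   -1.4 197.7] 2.9 [-0.15224127  0.32633316  0.19887024]
```

View pics/side2.png

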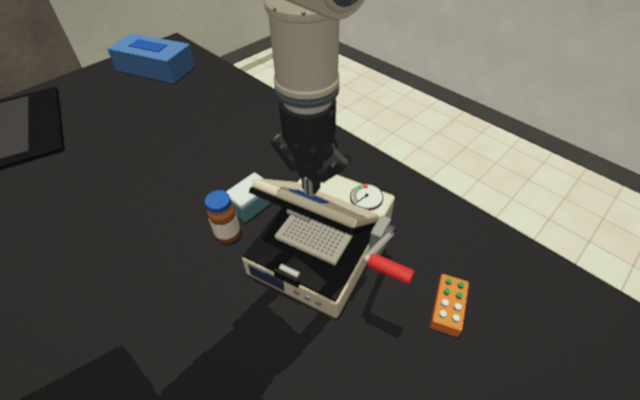

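The fingertips sit on the pad at about (312,195), and the lid's left corner has moved from (257,173) to (250,186), so the lid is following. I'll continue along the arc.

{"op": "arm_command", "data": {"deltas": [{"hand": 0,"tx": -9,"ty": 0,"tz": 10,"wx": 0,"wy": 0,"wz": 0},{"hand": 0,"tx": -9,"ty": 0,"tz": 10,"wx": 0,"wy": 0,"wz": 0},{"hand": 0,"tx": -8,"ty": 0,"tz": 10,"wx": 0,"wy": 0,"wz": 0},{"hand": 0,"tx": -7,"ty": 0,"tz": 11,"wx": 0,"wy": 0,"wz": 0},{"hand": 0,"tx": -6,"ty": 0,"tz": 11,"wx": 0,"wy": 0,"wz": 0},{"hand": 0,"tx": -5,"ty": 0,"tz": 11,"wx": 0,"wy": 0,"wz": 0},{"hand": 0,"tx": -4,"ty": 0,"tz": 10,"wx": 0,"wy": 0,"wz": 0}]}}

```text
clock: 3.82
eef_pos: [543.3, 7.9, 123.5]
tcp_rot: [3.142, -0.0, 0.273]
contact_force: [-0.1, -0.1, 1.3]
opening: -0.001
grasp_force: 0.6
```

```bash
python3 - <<'E'
from h import *
s=r.sense();print(tcp_s(s),s['clock'],s['contact_force'])
E
```

```text
[-55.   -1.1 123.5] 3.825 [-0.10433358 -0.14175081  1.25256341]
```

{"op": "arm_command", "data": {"deltas": [{"hand": 0,"tx": -3,"ty": 0,"tz": 6,"wx": 0,"wy": 0,"wz": 0},{"hand": 0,"tx": -3,"ty": 0,"tz": 6,"wx": 0,"wy": 0,"wz": 0},{"hand": 0,"tx": -1,"ty": 0,"tz": 4,"wx": 0,"wy": 0,"wz": 0},{"hand": 0,"tx": -1,"ty": 0,"tz": 3,"wx": 0,"wy": 0,"wz": 0},{"hand": 0,"tx": 0,"ty": 0,"tz": 2,"wx": 0,"wy": 0,"wz": 0}]}}

```text
clock: 4.45
eef_pos: [536.2, 5.9, 103.7]
tcp_rot: [3.141, -0.001, 0.273]
contact_force: [-0.3, 0.5, 4.7]
opening: 0.001
grasp_force: 2.1
```

{"op": "arm_command", "data": {"deltas": [{"hand": 0,"tx": 0,"ty": 0,"tz": 1.5,"wx": 0,"wy": 0,"wz": 0},{"hand": 0,"tx": 0,"ty": 0,"tz": 1.5,"wx": 0,"wy": 0,"wz": 0}]}}

```text
clock: 4.7
eef_pos: [535.6, 5.8, 100.2]
tcp_rot: [3.142, 0.0, 0.273]
contact_force: [-0.4, -0.2, 0.9]
opening: -0.005
grasp_force: 0.9
```

{"op": "arm_command", "data": {"deltas": [{"hand": 0,"tx": 0,"ty": 0,"tz": 1.5,"wx": 0,"wy": 0,"wz": 0},{"hand": 0,"tx": 0,"ty": 0,"tz": 1,"wx": 0,"wy": 0,"wz": 0}]}}

```text
clock: 4.95
eef_pos: [535.4, 5.7, 97.8]
tcp_rot: [-3.141, 0.001, 0.273]
contact_force: [-5.7, -0.9, 14.1]
opening: 0.001
grasp_force: 6.9
```

{"op": "arm_command", "data": {"deltas": [{"hand": 0,"tx": 0,"ty": 0,"tz": 1,"wx": 0,"wy": 0,"wz": 0}]}}

```text
clock: 5.08
eef_pos: [535.4, 5.7, 97.6]
tcp_rot: [-3.141, 0.001, 0.273]
contact_force: [-7.9, -1.4, 24.2]
opening: 0.002
grasp_force: 12.0
```

{"op": "arm_command", "data": {"deltas": [{"hand": 0,"tx": 0,"ty": 0,"tz": -5,"wx": 0,"wy": 0,"wz": 0},{"hand": 0,"tx": 0,"ty": 0,"tz": -25,"wx": 0,"wy": 0,"wz": 0},{"hand": 0,"tx": 0,"ty": 0,"tz": -50,"wx": 0,"wy": 0,"wz": 0},{"hand": 0,"tx": 0,"ty": 0,"tz": -50,"wx": 0,"wy": 0,"wz": 0},{"hand": 0,"tx": 0,"ty": 0,"tz": 0,"wx": 0,"wy": 0,"wz": 0}]}}

```text
clock: 5.7
eef_pos: [538.2, 5.9, 230.6]
tcp_rot: [3.14, -0.007, 0.273]
contact_force: [-0.3, 0.5, -0.9]
opening: 0.002
grasp_force: 0.0
```

```bash
python3 - <<'E'
from h import *
d=grab('side','side3.png')
im=d['image'][150:330,220:460,::-1]; im=cv2.resize(im,None,fx=3,fy=3,interpolation=cv2.INTER_CUBIC)
for a,c in((0,(0,255,0)),(.09,(255,0,255))):
    q=proj(d,S2W(p0,[pad(a,170,h,y) for y in(95,-95) for h in (0,16)]))
    for u in q: cv2.circle(im,tuple(np.int32((u-[220,150]+.5)*3)),4,c,1)
cv2.imwrite('pics/side3c.png',im)
s=r.sense();print(tcp_s(s),s['clock'],s['contact_force'])
for q in(0,.58,.67,.76): print(q,np.round(grip(q),1))
E
```

```text
[-61.9  -1.3 228.3] 5.75 [-0.13150648  0.39517259 -0.29840373]
0 [ -63.8 -165.   169.7]
0.58 [ -90. -165.   88.]
0.67 [ -89.6 -165.    74.5]
0.76 [ -88.1 -165.    61.1]
```

View pics/side3c.png

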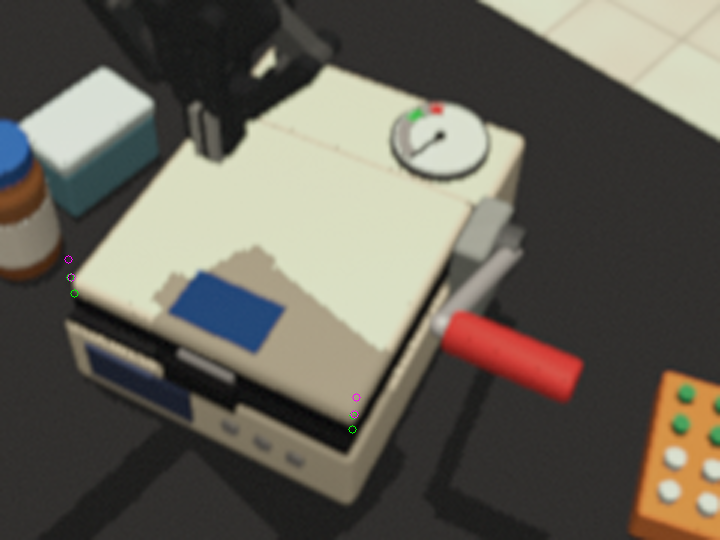

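The lid's front edge matches the shut prediction (green marks) and has stayed there with the gripper off. The gauge needle is at rest. Next is the lever.

{"op": "arm_command", "data": {"deltas": [{"hand": 0,"tx": 0,"ty": 41,"tz": 0,"wx": 0,"wy": 0,"wz": 0},{"hand": 0,"tx": 0,"ty": 41,"tz": 0,"wx": 0,"wy": 0,"wz": 0},{"hand": 0,"tx": 0,"ty": 41,"tz": 0,"wx": 0,"wy": 0,"wz": 0},{"hand": 0,"tx": 0,"ty": 41,"tz": 0,"wx": 0,"wy": 0,"wz": 0},{"hand": 0,"tx": -2,"ty": 0,"tz": 18,"wx": 0,"wy": 0,"wz": 0},{"hand": 0,"tx": -2,"ty": 0,"tz": 18,"wx": 0,"wy": 0,"wz": 0},{"hand": 0,"tx": 0,"ty": 0,"tz": 6,"wx": 0,"wy": 0,"wz": 0},{"hand": 0,"tx": 0,"ty": 0,"tz": 0,"wx": 0,"wy": 0,"wz": 0}]}}

```text
clock: 6.75
eef_pos: [575.6, -152.2, 184.0]
tcp_rot: [-3.141, 0.001, 0.274]
contact_force: [-0.2, -0.3, 0.5]
opening: 0.003
grasp_force: 0.0
```

```bash
python3 - <<'E'
from h import *
s=r.sense();print(tcp_s(s),s['clock'],s['contact_force'])
E
```

```text
[ -67.1 -164.   184. ] 6.75 [-0.19059665 -0.27230835  0.51395541]
```

{"op": "arm_command", "data": {"deltas": [{"hand": 0,"tx": -2,"ty": 0,"tz": 8,"wx": 0,"wy": 0,"wz": 0},{"hand": 0,"tx": -4,"ty": 0,"tz": 9,"wx": 0,"wy": 0,"wz": 0},{"hand": 0,"tx": -4,"ty": 0,"tz": 9,"wx": 0,"wy": 0,"wz": 0},{"hand": 0,"tx": -4,"ty": 0,"tz": 9,"wx": 0,"wy": 0,"wz": 0},{"hand": 0,"tx": -3,"ty": 0,"tz": 9,"wx": 0,"wy": 0,"wz": 0},{"hand": 0,"tx": -2,"ty": 0,"tz": 9,"wx": 0,"wy": 0,"wz": 0},{"hand": 0,"tx": -2,"ty": 0,"tz": 9,"wx": 0,"wy": 0,"wz": 0},{"hand": 0,"tx": -1,"ty": 0,"tz": 8,"wx": 0,"wy": 0,"wz": 0}]}}

```text
clock: 7.75
eef_pos: [554.2, -159.5, 115.6]
tcp_rot: [3.141, 0.001, 0.273]
contact_force: [-7.0, -1.9, 10.2]
opening: 0.005
grasp_force: 5.5
```

```bash
python3 - <<'E'
from h import *
s=r.sense();print(tcp_s(s),s['clock'],s['contact_force'])
E
```

```text
[ -89.7 -165.2  115.6] 7.75 [-7.03661032 -1.94021885 10.23435488]
```

{"op": "arm_command", "data": {"deltas": [{"hand": 0,"tx": 0,"ty": 0,"tz": 7,"wx": 0,"wy": 0,"wz": 0},{"hand": 0,"tx": 0,"ty": 0,"tz": 7,"wx": 0,"wy": 0,"wz": 0},{"hand": 0,"tx": 0,"ty": 0,"tz": 7,"wx": 0,"wy": 0,"wz": 0},{"hand": 0,"tx": 0,"ty": 0,"tz": 5,"wx": 0,"wy": 0,"wz": 0},{"hand": 0,"tx": 0,"ty": 0,"tz": 3,"wx": 0,"wy": 0,"wz": 0},{"hand": 0,"tx": 0,"ty": 0,"tz": 0,"wx": 0,"wy": 0,"wz": 0}]}}

```text
clock: 8.5
eef_pos: [553.9, -159.5, 86.5]
tcp_rot: [3.141, 0.002, 0.274]
contact_force: [-8.1, -3.6, 12.0]
opening: -0.0
grasp_force: 6.0
```

```bash
python3 - <<'E'
from h import *
d=grab('top','top4.png');e=grab('side','side4.png')
a=cv2.resize(d['image'][110:290,240:460],None,fx=2.5,fy=2.5,interpolation=3);g=cv2.resize(e['image'][170:222,335:400],None,fx=6,fy=6,interpolation=3)
g2=cv2.resize(e['image'][160:340,230:450],None,fx=1.2,fy=1.2,interpolation=3)
W=np.zeros((600,800,3),np.uint8);W[:312,:390]=g;W[:450,400:][:, :400]=a[:,:400];W[330:330+216,:264]=g2
cv2.imwrite('pics/c4.png',W[:,:,::-1])
s=r.sense();print(tcp_s(s),s['clock'],s['contact_force'])
E
```

```text
[ -90.  -165.1   86.7] 8.6 [-7.62231871 -3.19865808 12.48506952]
```

View pics/c4.png

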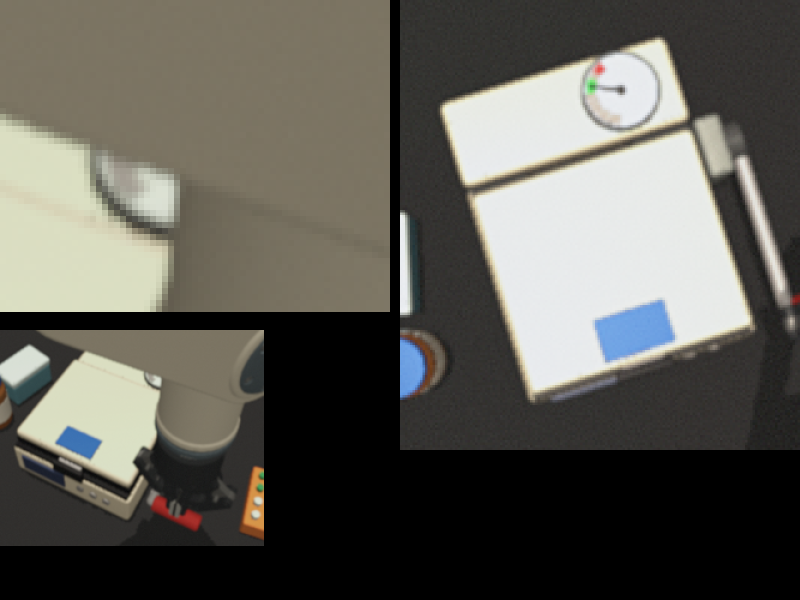

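In the top view the needle points at the middle of the green sector, at (592,87) in the composite. The lid is still shut. I'll hold for one second to check that it is steady.

{"op": "arm_command", "data": {"deltas": [{"hand": 0,"tx": 0,"ty": 0,"tz": 0,"wx": 0,"wy": 0,"wz": 0},{"hand": 0,"tx": 0,"ty": 0,"tz": 0,"wx": 0,"wy": 0,"wz": 0},{"hand": 0,"tx": 0,"ty": 0,"tz": 0,"wx": 0,"wy": 0,"wz": 0},{"hand": 0,"tx": 0,"ty": 0,"tz": 0,"wx": 0,"wy": 0,"wz": 0},{"hand": 0,"tx": 0,"ty": 0,"tz": 0,"wx": 0,"wy": 0,"wz": 0},{"hand": 0,"tx": 0,"ty": 0,"tz": 0,"wx": 0,"wy": 0,"wz": 0},{"hand": 0,"tx": 0,"ty": 0,"tz": 0,"wx": 0,"wy": 0,"wz": 0},{"hand": 0,"tx": 0,"ty": 0,"tz": 0,"wx": 0,"wy": 0,"wz": 0}]}}

```text
clock: 9.6
eef_pos: [553.9, -159.5, 86.8]
tcp_rot: [3.141, 0.002, 0.274]
contact_force: [-8.1, -2.8, 11.5]
opening: 0.002
grasp_force: 6.0
```

```bash
python3 -c "
from rig import r
print(r.sign_off())"
```

```text
the job is handed in; nothing more can be done
None
```

The lid is latched shut with the gripper off it, and I handed the job in at about 9.6 s with the arm still holding the red lever down, needle mid-green and never in the red.

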